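# Leak-check a manifold joint, then hold its vent plunger half-way

### The arm

A 6-joint arm with a two-finger parallel gripper is mounted at the origin on a cart in front of the work surface, level with it; the furniture and walls round the work are solid. World frame = base frame: x ahead of the robot, y to its left, z up, the work surface at z = 0. Lengths are in m, angles in rad, forces in N, time in s.
With the tool pointing down it reaches from about 0.375 to 0.975 m from the base axis. Payload 3.8 kg.
Tool frame: the origin (TCP) lies on the centre line of the jaws, within the pads' length; the fingertips stand ahead of it and the grasp point (between the pads) lies 11 mm behind it (manip.tip_extent is the x of the fingertips in the tool frame, in m); x points along the fingers, y is the direction in which the jaws open and shut, and the axes are right-handed (so a half turn about x gives the same grasp; the last joint's range is limited). The gripper opens to 85 mm and grips with 20 to 120 N. Pads are 22 mm wide; open, the fingers measure 114 mm over their backs; the gripper's body (76 mm by 85 mm) begins 54 mm behind the grasp point. The pads swing forward as they close: fully open they stand 13 mm farther back than shut.
Start: joints at [-1.299, 0.264, 1.604, -0, 1.274, -0.037], TCP at [0.205, -0.643, 0.239] pointing down, gripper open.
Joint ranges: [-2.63, 2.63], [-0.94, 2.18], [0.31, 2.57], [-1.31, 4.45], [0, 2.66], [-2.55, 2.55]. Speed limits (rad/s): [2.57, 2.57, 3.14, 3.14, 3.14, 3.14].

### API

Orientations are given as a 3x3 rotation matrix whose columns are the frame's x, y, z axes.
In Python, from rig import manip, eyes, hand_in gives the robot as it stands. The module is installed in compiled form; this text tells all that it offers.
- The arm moves only by the tool drive_tool, never from a script. Its argument "motion" is a list that holds one entry, the list of rows, each a list of 7 numbers: the shift along the tool's x, y, z in mm, then the turn, a rotation vector about the tool's x, y, z in rad, then the finger opening in mm, from 0 to 85.4. In form: [[[dx, dy, dz, wx, wy, wz, gripper], ...]]. A call has 1 to 10 rows; each row is the pose to reach, as a shift and turn from the pose commanded when the call began, along the tool's axes at that moment; what a row does not reach only later rows make up. A row lasts 1/8 s, in which the tool goes at most 62.5 mm and 10.7 degrees, less where a joint would pass 70% of its speed; a pose out of reach is approached as far as the arm can. A call with a gripper value outside its range is refused whole. The fingers move at their own pace and stop on an object; the grip force is fixed at half the most. Time passes only in rows, so rows that repeat a pose let the fingers close. It gives the time, the measured TCP pose, the force and the opening at its end, in the units of the state.
- manip.state(): the state, without advancing time (a new reading comes with each control period).
- eyes.capture(name): name is "scene" or "top" or "wrist"; returns a dict with "pixels" (400x640x3 uint8, red, green, blue), "depth" (400x640 float32, m along the optical axis (not along the pixel's ray), 0 where there is no reading), "vertical_fov" (degrees; the focal length in pixels is half the picture's height over the tangent of half this angle, whatever the lens; pixels are square), "cx", "cy" (the principal point, pixels), "view" (4x4, takes a point from world to camera coordinates). Camera axes: x right, y down, z forward; pixel columns grow to the right and rows downward; lengths in m; the calibration is good to about 2 mm. A picture is of the moment at which its call begins.
- hand_in(): hands the job in, once; it reports no verdict.
Trained networks look in the newest picture that a camera, given by its name, has taken for a name from the list of things; names that differ only in an ending like _2 or _b are one class to them, and where a whole thing is asked for, a point or a joint stands for the part that bears it (a point fixed in the world has none). Each returns a list of dicts, best first, with "confidence" (0 to 1); they miss things now and then, are a little off and sometimes report something else, mostly with a low value. They report only what shows in the picture. A call takes as long as a camera call.
- eyes.masks_of(camera, query): "mask" (400x640 bool, what is visible of it) and "at" ([column, row] in pixels, amid what is visible of it).
- eyes.pinpoint(camera, query): "at" ([column, row] in pixels: a listed point, or the origin of a listed thing).
The state is a dict: "time_s": time; "q": joint angles; "joint_velocities": joint speeds; "joint_efforts": joint torques, N m; "eef_pos": TCP position; "orientation": TCP orientation; "force": force on the tool from outside, world axes, zero at the start; "moment": the same for the moment, N m; "gripper_width": finger opening in m.
Only numpy, scipy, OpenCV 4.12 (cv2) and the standard library are available. Lean on these libraries where they do the work, as an engineer would, in place of code of your own. Each camera call takes 0.05 s, during which the arm holds its last target. There are 200 camera calls.

### The job

Take the leak-detector wand out of its holder and run its tip slowly (about 3 cm a second) along the bevelled joint groove of the aluminium manifold, down in the groove, the whole way from the hose-barb end to the end by the vent plunger. Then vent the manifold: with the wand's tip in the cup of the spring-loaded vent plunger, press the plunger about half-way, so that the lower of the two dark rings on its stem has sunk into the collar and the upper ring still shows, and keep it there: the program finishes while still holding the wand and the plunger down. Leave the bottles and the jar alone.

Things in the scene. Friction and masses are not known exactly. Their poses are not given: they have to be found in the camera images.
- wand_grip (a point): Middle of the wand's handle, where to grip. Loose upright tool, 90 g, 150 mm long: white round handle 22 mm in diameter, 84 mm long; under it a collar 32 mm in diameter (60 to 66 mm above the tip), then a thin steel stem. This point is 108 mm above the tip; z runs from tip up the handle. It stands tip down in the holder, collar on its mouth, and comes out straight up (lift 65 mm or more).
- wand_tip (a point): Lowest point of the wand's rounded steel tip (a ball 7 mm in diameter), 108 mm below wand_grip along the handle.
- holder: Fixed grey upright tube, 38 mm in diameter and 70 mm high, on a round dark foot 76 mm in diameter, with a 15 mm hole in which the wand stands. Origin: centre of its underside, on the desk. A fixed vacuum pump, 160 mm high, stands between it and the manifold: carry the wand over it with the tip at 190 mm or more above the desk.
- manifold: Fixed aluminium block 70 (x) by 180 (y) by 40 mm high; origin: centre of its underside on the desk. A bevelled joint groove runs along y in the middle of its top: 18 mm wide above, 8 mm below, 6 mm deep; screw heads 4 mm high beside it. A hose barb sticks 27 mm out of the -y end; the vent plunger stands near the +y end, at y = +66 mm.
- seam_start (a point): Start of the joint groove at the hose-barb end: on the groove's centre line, level with the block's top faces (groove floor 6 mm lower), against the groove's closed end; set the tip down some 8 to 10 mm further in.
- seam_end (a point): End of the joint groove next to the vent plunger, likewise (closed end; stop some 6 to 8 mm before it). 116 mm from seam_start, 28 mm short of the plunger's axis.
- vent_top (a point): Middle of the floor of the cup on top of the vent plunger, moving with it. The grey cup is 26 mm in diameter outside, 21 mm inside, with a rim 6 mm above this point. The plunger is upright and goes straight down.
- boss_top (a point): Centre of the top of the fixed steel collar (28 mm in diameter) into which the plunger's steel stem sinks; vent_top stands 38 mm above it when the plunger is up.
- vent (a joint): Travel of the vent plunger: 0 up, 0.024 m fully down. A spring returns it: about 2 N to start it, 5 N at the half-way 0.013 m, 8 N fully down. The lower dark ring has its foot 9 mm, the upper one 18 mm above the collar when the plunger is up; each ring is 1.5 mm wide.
- hdpe_bottle: Bystander: white plastic bottle with a screw cap, 71 mm across, 161 mm high; origin at its underside. Leave alone.
- dropper_bottle_a: Bystander: small dark dropper bottle, 36 mm across, 77 mm high; origin at its underside. Leave alone.
- jar: Bystander: white jar with a dark lid, 74 mm across, 96 mm high; origin at its underside. Leave alone.

How it is judged:
On the way, in this order (a step that is already met when the one before it is completed fails the run):
1. the held wand's tip is down in the groove within 22 mm of its hose-barb end (y of wand_tip in the frame of manifold between -0.079 and -0.056 m and x of wand_tip in the frame of manifold between -0.006 and 0.006 m and z of wand_tip in the frame of manifold between 0.025 and 0.0375 m and contact force between the fingers and wand above 1 N), for 0.05 s.
2. the tip, in the groove, passes about a third of it (y of wand_tip in the frame of manifold between -0.05 and -0.032 m and x of wand_tip in the frame of manifold between -0.006 and 0.006 m and z of wand_tip in the frame of manifold between 0.025 and 0.0375 m and contact force between the fingers and wand above 1 N), for 0.05 s.
3. the tip, in the groove, passes its middle (y of wand_tip in the frame of manifold between -0.026 and -0.008 m and x of wand_tip in the frame of manifold between -0.006 and 0.006 m and z of wand_tip in the frame of manifold between 0.025 and 0.0375 m and contact force between the fingers and wand above 1 N), for 0.05 s.
4. the tip, in the groove, passes about three quarters of it (y of wand_tip in the frame of manifold between -0.002 and 0.014 m and x of wand_tip in the frame of manifold between -0.006 and 0.006 m and z of wand_tip in the frame of manifold between 0.025 and 0.0375 m and contact force between the fingers and wand above 1 N), for 0.05 s.
5. the tip, in the groove, is within 18 mm of its plunger end (y of wand_tip in the frame of manifold between 0.02 and 0.039 m and x of wand_tip in the frame of manifold between -0.006 and 0.006 m and z of wand_tip in the frame of manifold between 0.025 and 0.0375 m and contact force between the fingers and wand above 1 N), for 0.05 s.
6. the plunger is held about half-way down by the wand's tip for half a second (value of joint vent between 0.0085 and 0.018 m and contact force between wand and vent above 1 N and distance between wand_tip and vent_top below 0.015 m and contact force between the fingers and wand above 1 N and contact force between the fingers and vent below 0.2 N), for 0.5 s.
At the end, for the whole second after the job is handed in: The gripper still holds the wand, whose tip stands in the plunger's cup (within 15 mm of its floor's middle) and pushes it with more than 1 N; the plunger is 8.5 to 18 mm down and still; the fingers do not touch the plunger (all of step 6 and velocity of joint vent between -0.01 and 0.01 m/s); the arm keeps its last pose, push and grip.
It fails at once if the wand is moved faster than 10 cm/s along the groove ((y of wand_tip in the frame of manifold between -0.055 and 0.015 m and x of wand_tip in the frame of manifold between -0.006 and 0.006 m and z of wand_tip in the frame of manifold between 0.025 and 0.0375 m) and linear speed of wand above 0.1 m/s).
It fails at once if a bottle or the jar is shifted more than 30 mm (distance of any of hdpe_bottle, dropper_bottle_a, jar from where it was at the start of the episode above 0.03 m).
It also fails if it takes over 51 s, if anything falls off the work surface, if the arm or the gripper's body presses on something with over 40 N, if the wrist force passes 120 N, or if a joint passes its speed limit or range.

## Working session

There is one attempt and no reset: what is moved stays moved. The work goes in short steps, Python scripts to look and compute and a tool call to move; the robot and the scene stay as the last step left them, time stands still between calls to the robot, and variables do not carry over. Pictures are saved under pics/ and viewed, about 8 in all and at most 12, crops included, and the job is handed in when it is done.

Besides the shell and the picture viewer there is one more tool, called after "Call:" as name([rows], argument=value, ...), one row to a line, values as JSON. drive_tool: Moves the arm, as the interface text tells. Its arguments: {"type":"object","properties":{"motion":{"type":"array","items":{"type":"array","items":{"type":"array","items":{"type":"number"}}}}},"required":["motion"]}

```bash
mkdir -p pics; cat > h.py <<'E'
import numpy as np, cv2
from rig import manip, eyes, hand_in
np.set_printoptions(precision=4, suppress=True)
def f_of(c): return 200/np.tan(np.radians(c["vertical_fov"])/2)
def ray(c,uv):
    V=np.array(c["view"]); f=f_of(c)
    d=np.array([(uv[0]-c["cx"])/f,(uv[1]-c["cy"])/f,1.]); R=V[:3,:3]
    return -R.T@V[:3,3], R.T@d
def deproj(c,uv,z=None):
    o,d=ray(c,uv)
    if z is None: z=c["depth"][int(round(uv[1])),int(round(uv[0]))]
    return o+d*z
def at_h(c,uv,h):
    o,d=ray(c,uv); return o+d*(h-o[2])/d[2]
def proj(c,p):
    V=np.array(c["view"]); q=V[:3,:3]@p+V[:3,3]; return np.array([c["cx"],c["cy"]])+f_of(c)*q[:2]/q[2]
def tri(obs):
    A=np.zeros((3,3));b=np.zeros(3)
    for c,uv in obs:
        o,d=ray(c,uv); d=d/np.linalg.norm(d); P=np.eye(3)-np.outer(d,d); A+=P;b+=P@o
    p=np.linalg.solve(A,b)
    return p,[round(float(np.linalg.norm(proj(c,p)-uv)),1) for c,uv in obs]
def save(c,name,box=None,k=1):
    im=c["pixels"][:,:,::-1]
    if box: im=im[box[1]:box[3],box[0]:box[2]]
    cv2.imwrite("pics/"+name,cv2.resize(im,None,fx=k,fy=k,interpolation=cv2.INTER_CUBIC))
E
cat > a.py <<'E'
from h import *
C={n:eyes.capture(n) for n in("scene","top","wrist")}
for n in C: save(C[n],n+"0.png")
cv2.imwrite("pics/all.png",np.vstack([C["scene"]["pixels"],C["top"]["pixels"]])[:,:,::-1][::1,::1])
for q in["wand_grip","wand_tip","holder","manifold","seam_start","seam_end","vent_top","boss_top","hdpe_bottle","dropper_bottle_a","jar"]:
    obs=[]
    for n in C:
        r=eyes.pinpoint(n,q)
        if r:
            print(q,n,[(np.round(x["at"],1).tolist(),round(x["confidence"],2)) for x in r[:2]], deproj(C[n],r[0]["at"]))
            if r[0]["confidence"]>.4: obs.append((C[n],np.array(r[0]["at"])))
    if len(obs)>1: print("   tri",*tri(obs))
for n in C: print(n, f_of(C[n]),-np.array(C[n]["view"])[:3,:3].T@np.array(C[n]["view"])[:3,3])
s=manip.state(); print(s["eef_pos"],s["orientation"],s["force"],s["gripper_width"],s["time_s"],manip.tip_extent)
E
python3 a.py
```

```text
wand_grip scene [([406.1, 233.6], 0.51)] [ 0.4533 -0.2747  0.1491]
wand_grip top [([440.6, 209.5], 0.46)] [ 0.4611 -0.268   0.1571]
   tri [ 0.4622 -0.2714  0.141 ] [0.2, 0.2]
holder scene [([400.0, 272.9], 0.79)] [ 0.4388 -0.2784  0.0093]
holder top [([439.0, 207.3], 0.71), ([427.7, 210.6], 0.67)] [ 0.4667 -0.2642  0.1558]
   tri [ 0.4687 -0.286  -0.0066] [6.8, 7.1]
manifold scene [([279.7, 198.8], 0.6)] [0.5004 0.2307 0.0168]
manifold top [([244.7, 185.9], 0.68)] [0.5245 0.2487 0.035 ]
   tri [ 0.5294  0.2566 -0.0125] [0.3, 0.4]
seam_start scene [([301.5, 193.8], 0.81)] [0.548  0.1699 0.0358]
seam_start top [([272.4, 176.3], 0.97)] [0.5527 0.172  0.0391]
   tri [0.5533 0.1733 0.0312] [0.2, 0.3]
seam_end scene [([269.1, 186.8], 0.87)] [0.5098 0.2859 0.0403]
seam_end top [([229.6, 187.6], 0.85), ([318.5, 233.8], 0.27)] [0.5183 0.29   0.0387]
   tri [0.518  0.2921 0.033 ] [0.4, 0.5]
vent_top top [([218.3, 187.3], 0.54)] [0.5115 0.3098 0.0973]
boss_top top [([218.8, 188.6], 0.73), ([228.0, 186.7], 0.22)] [0.5087 0.3093 0.0919]
hdpe_bottle scene [([232.5, 193.2], 0.81), ([400.1, 269.6], 0.47)] [ 0.1041 -0.0068  0.384 ]
hdpe_bottle top [([181.9, 213.0], 0.69)] [0.4389 0.3961 0.1248]
   tri [ 0.452  0.429 -0.014] [1.7, 2.1]
dropper_bottle_a top [([461.1, 226.6], 0.74)] [ 0.4244 -0.3498  0.0496]
jar scene [([303.7, 238.1], 0.66)] [0.3711 0.0213 0.0375]
jar top [([316.5, 233.0], 0.67)] [0.3961 0.0453 0.0986]
   tri [0.3992 0.0454 0.0038] [0.1, 0.1]
scene 447.66785351068614 [-0.4113 -0.6385  0.9679]
top 511.00855627554176 [0.3537 0.0406 1.4491]
wrist 296.6562865625339 [ 0.2725 -0.6204  0.3727]
[ 0.2051 -0.6431  0.2393] [[ 0.      0.304  -0.9527]
 [-0.     -0.9527 -0.304 ]
 [-1.      0.     -0.    ]] [-0.4975 -0.3357  0.5805] 0.08552812695355651 1.8 0.008
```

View pics/scene0.png

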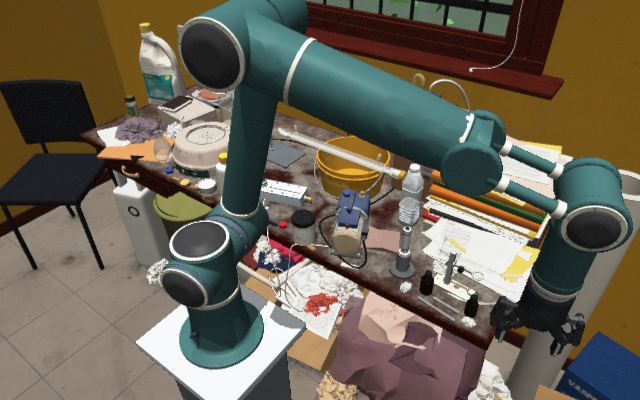

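View pics/top0.png

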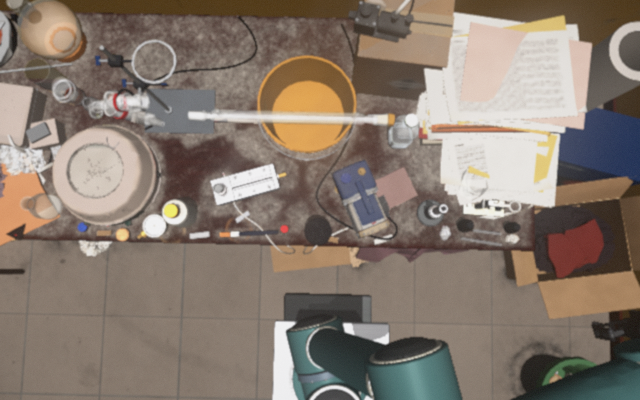

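The scene picture shows the wand at (407,215), standing in its holder whose foot is at (400,270). The manifold is at (285,190). In the top view the manifold is at (248,184), the vent at (219,188), the pump at (362,195) and the yellow-capped bottle at (175,211). Next I'll move in over the wand.

Call:
drive_tool([
  [[-30,-25,-33,0,0,0,85],[-60,-55,-74,0,0,0,85],[-80,-84,-112,0,0,0,85],[-81,-112,-149,0,0,0,85],[-81,-140,-187,0,0,0,85],[-81,-168,-224,0,0,0,85],[-81,-196,-261,0,0,0,85],[-81,-223,-297,0,0,0,85],[-81,-223,-297,0,0,0,85]],
])

```text
time_s: 2.92
eef_pos: [0.4218, -0.3381, 0.3206]
orientation: [[0.001, 0.308, -0.951], [0.0, -0.951, -0.308], [-1.0, -0.0, -0.001]]
force: [-0.3, -0.0, 0.5]
gripper_width: 0.0852
```

```bash
cat > b.py <<'E'
from h import *
import sys,pickle
tag=sys.argv[1]; qs=sys.argv[2:]
c=eyes.capture("wrist"); save(c,tag+".png")
P=[]
for q in qs:
    r=eyes.pinpoint("wrist",q)
    for x in r[:2]:
        print(q,np.round(x["at"],1).tolist(),round(x["confidence"],2),deproj(c,x["at"]))
    if r: P.append((q,r[0]["at"]))
pickle.dump((c,dict(P)),open(tag+".pkl","wb"))
s=manip.state(); print(s["time_s"],s["eef_pos"],s["q"],s["force"],s["gripper_width"])
E
python3 b.py w1 wand_grip wand_tip holder dropper_bottle_a
```

```text
wand_grip [273.1, 126.5] 0.97 [ 0.4663 -0.2754  0.1627]
holder [284.9, 120.6] 0.77 [ 0.4715 -0.277   0.0909]
dropper_bottle_a [341.3, 167.7] 0.97 [ 0.437  -0.3607  0.0766]
dropper_bottle_a [270.7, 126.4] 0.6 [ 0.4655 -0.2729  0.1611]
3.175 [ 0.4197 -0.3412  0.3203] [-0.7284 -0.0318  1.7841 -0.0004  1.3893  0.535 ] [-0.2013  0.5748  0.112 ] 0.08500646952732191
```

Call:
drive_tool([
  [[0,-50,0,0,0,0,85],[0,-100,0,0,0,0,85],[0,-100,0,0,0,0,85]],
])

```text
time_s: 3.55
eef_pos: [0.3887, -0.2439, 0.3204]
orientation: [[0.0, 0.304, -0.953], [0.0, -0.953, -0.304], [-1.0, -0.0, -0.0]]
force: [-0.5, -1.6, 0.2]
gripper_width: 0.085
```

```bash
python3 b.py w2 wand_grip wand_tip holder; python3 - <<'E'
from h import *; import pickle
a=pickle.load(open("w1.pkl","rb"));b=pickle.load(open("w2.pkl","rb"))
for q in("wand_grip","holder"):
    if q in a[1] and q in b[1]: print(q,*tri([(a[0],np.array(a[1][q])),(b[0],np.array(b[1][q]))]))
# height map cluster of wand top: points near axis
for c,_ in(a,b):
    v,u=np.mgrid[0:400,0:640]; d=c["depth"]; V=np.array(c["view"]); f=f_of(c)
    X=np.stack([(u-c["cx"])/f*d,(v-c["cy"])/f*d,d],-1); W=(X-V[:3,3])@V[:3,:3]
    near=(np.hypot(W[...,0]-.467,W[...,1]+.275)<.06)&(d>0)
    for lo,hi in((.15,.17),(.1,.145),(.078,.09),(.066,.076),(.003,.02)):
        m=near&(W[...,2]>lo)&(W[...,2]<hi); 
        if m.sum(): w=W[m]; print(lo,hi,m.sum(),w.min(0),w.max(0),np.median(w,0))
im=np.hstack([x[0]["pixels"][30:330,140:460] for x in(a,b)]);cv2.imwrite("pics/w12.png",im[:,:,::-1])
E
```

```text
wand_grip [360.5, 124.4] 0.68 [ 0.4606 -0.2607  0.1599]
holder [353.7, 120.7] 0.72 [ 0.4628 -0.2586  0.1104]
3.75 [ 0.3901 -0.2464  0.3205] [-0.6171 -0.1923  1.9277 -0.0004  1.4054  0.6464] [0.4536 0.6305 0.4166] 0.08474299416267123
wand_grip [ 0.4616 -0.2677  0.1062] [0.2, 0.2]
holder [ 0.4662 -0.269   0.01  ] [1.1, 1.1]
0.15 0.17 414 [ 0.4525 -0.2803  0.1502] [ 0.4736 -0.2593  0.1637] [ 0.4637 -0.2705  0.1603]
0.1 0.145 79 [ 0.4552 -0.2804  0.1002] [ 0.4737 -0.2699  0.1432] [ 0.4684 -0.2785  0.1237]
0.078 0.09 36 [ 0.4594 -0.3335  0.078 ] [ 0.4934 -0.2609  0.0852] [ 0.4831 -0.3299  0.0822]
0.066 0.076 265 [ 0.4447 -0.2882  0.0669] [ 0.4816 -0.2528  0.076 ] [ 0.4711 -0.2778  0.0707]
0.003 0.02 1298 [ 0.4119 -0.3168  0.0031] [ 0.5005 -0.2322  0.0187] [ 0.4721 -0.2813  0.0096]
0.15 0.17 417 [ 0.4525 -0.2802  0.1501] [ 0.4733 -0.2589  0.1634] [ 0.4631 -0.2687  0.1601]
0.1 0.145 76 [ 0.4525 -0.2663  0.1006] [ 0.4721 -0.2587  0.1409] [ 0.4616 -0.2599  0.1209]
0.078 0.09 36 [ 0.4546 -0.3332  0.0787] [ 0.4939 -0.2588  0.0852] [ 0.4834 -0.3295  0.082 ]
0.066 0.076 258 [ 0.4444 -0.2832  0.0665] [ 0.4815 -0.2508  0.076 ] [ 0.4612 -0.2607  0.0706]
0.003 0.02 1307 [ 0.4116 -0.3162  0.0031] [ 0.5004 -0.2317  0.0184] [ 0.4588 -0.2593  0.0096]
```

View pics/w12.png

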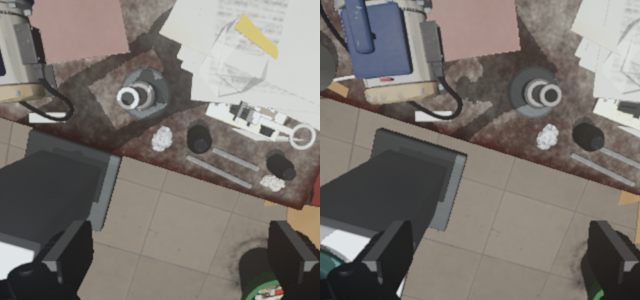

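The wand's axis measures (0.463, -0.270) with its top at z 0.160, which agrees with the text. In the picture the wand is at about (130,95) in the left half and (545,93) in the right half. I'll align above it first, with the jaws at 50 mm.

Call:
drive_tool([
  [[20,23,-31,0,0,0,55],[70,45,-62,0,0,0,50],[115,45,-62,0,0,0,50],[115,45,-62,0,0,0,50],[115,45,-62,0,0,0,50]],
])

```text
time_s: 4.38
eef_pos: [0.4633, -0.2702, 0.2066]
orientation: [[0.001, 0.303, -0.953], [-0.001, -0.953, -0.303], [-1.0, 0.001, -0.001]]
force: [0.1, -0.4, 0.2]
gripper_width: 0.05
```

```bash
cat > wandaxis.py <<'E'
from h import *
def cloud(c):
    v,u=np.mgrid[0:400,0:640]; d=c["depth"]; V=np.array(c["view"]); f=f_of(c)
    X=np.stack([(u-c["cx"])/f*d,(v-c["cy"])/f*d,d],-1); W=(X-V[:3,3])@V[:3,:3]; W[d<=0]=np.nan
    return W
E
python3 - <<'E'
from wandaxis import *
s=manip.state(); e=s["eef_pos"]; R=np.array(s["orientation"]); print(s["time_s"],e,s["gripper_width"])
print("tool offset to wand mm",1000*R.T@(np.array([.463,-.2697,.118])-e))
c=eyes.capture("wrist"); W=cloud(c)
n=(np.hypot(W[...,0]-.463,W[...,1]+.27)<.08)&(W[...,2]>.03)&(W[...,2]<.13)
L=((W-e)@R)[n]; m=np.abs(L[:,2])<.02; y=L[m][:,1]; z=W[n][m][:,2]
for a in np.arange(-.07,.07,.01):
    k=(y>a)&(y<a+.01); 
    if k.sum(): print(round(a,2),k.sum(),z[k].max())
E
```

```text
4.375 [ 0.4633 -0.2702  0.2066] 0.049951541379605946
tool offset to wand mm [88.6066 -0.7075  0.1689]
-0.02 256 0.12988683819634156
-0.01 384 0.12973081595830074
0.0 352 0.1299827193673473
0.01 197 0.09286332017077706
0.06 191 0.08585445339224704
0.07 277 0.08511948160897351
```

Call:
drive_tool([
  [[45,-0.5,0,0,0,0,50],[85,-0.5,0,0,0,0,50],[98,-0.5,0,0,0,0,50],[98,-0.5,0,0,0,0,50],[98,-0.5,0,0,0,0,10],[98,-0.5,0,0,0,0,10],[98,-0.5,0,0,0,0,10],[98,-0.5,0,0,0,0,10],[98,-0.5,0,0,0,0,10]],
])

```text
time_s: 5.55
eef_pos: [0.4641, -0.2697, 0.1097]
orientation: [[0.004, 0.304, -0.953], [-0.002, -0.953, -0.304], [-1.0, 0.003, -0.003]]
force: [-0.2, -0.8, 6.6]
gripper_width: 0.0207
```

Call:
drive_tool([
  [[-15,0,0,0,0,0,5],[-45,0,0,0,0,0,5],[-85,0,0,0,0,0,5],[-130,0,0,0,0,0,5],[-175,0,0,0,0,0,5],[-210,0,0,0,0,0,5],[-210,0,0,0,0,0,5],[-210,0,0,0,0,0,5]],
])

```text
time_s: 6.55
eef_pos: [0.462, -0.2683, 0.3168]
orientation: [[-0.001, 0.304, -0.953], [0.001, -0.953, -0.304], [-1.0, -0.001, 0.001]]
force: [0.2, 0.1, -1.6]
gripper_width: 0.0206
```

```bash
python3 - <<'E'
from wandaxis import *
s=manip.state(); print(s["time_s"],s["eef_pos"],s["force"],s["gripper_width"],s["q"])
e=s["eef_pos"]; R=np.array(s["orientation"])
c=eyes.capture("wrist"); save(c,"w3.png")
r=eyes.pinpoint("wrist","wand_tip"); print([(x["at"],x["confidence"]) for x in r[:2]])
print("expected tip px",proj(c,e+R@np.array([.097,0,0])),"grip",proj(c,e+R@np.array([-.011,0,0])))
for x in r[:1]: print(deproj(c,x["at"]), (deproj(c,x["at"])-e)@R)
E
```

```text
6.55 [ 0.462  -0.2683  0.3168] [ 0.1872  0.0614 -1.5943] 0.0206142750591836 [-0.5727 -0.043   1.8012  0.      1.3843  0.6892]
[([317.5, 205.8], 0.67)]
expected tip px [321.2555 206.6486] grip [321.9861 274.4662]
[ 0.4626 -0.2648  0.2228] [ 0.0939 -0.003  -0.0017]
```

View pics/w3.png

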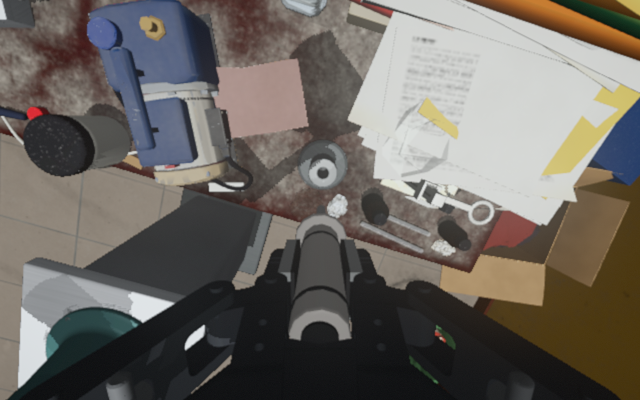

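The wand is held: its collar is at about (320,226), and the empty holder at (322,165). Next I'll carry it over the pump towards the manifold.

Call:
drive_tool([
  [[-8,-20,-7,0,0,0,5],[-10,-70,-24,0,0,0,5],[-10,-125,-42,0,0,0,5],[-10,-180,-61,0,0,0,5],[-10,-235,-79,0,0,0,5],[-10,-290,-98,0,0,0,5],[-10,-345,-116,0,0,0,5],[-10,-400,-135,0,0,0,5],[-10,-440,-148,0,0,0,5],[-10,-458,-154,0,0,0,5]],
])

```text
time_s: 7.9
eef_pos: [0.4687, 0.2171, 0.3267]
orientation: [[-0.002, 0.307, -0.952], [-0.0, -0.952, -0.307], [-1.0, -0.0, 0.002]]
force: [-0.8, -1.0, -0.6]
gripper_width: 0.0207
```

Call:
drive_tool([
  [[0,0,0,0,0,0,5],[0,0,0,0,0,0,5]],
])

```text
time_s: 8.15
eef_pos: [0.4699, 0.2135, 0.3271]
orientation: [[-0.0, 0.303, -0.953], [-0.001, -0.953, -0.303], [-1.0, 0.001, 0.001]]
force: [-0.5, -0.9, -1.2]
gripper_width: 0.0204
```

```bash
python3 b.py m1 manifold seam_start seam_end vent_top boss_top hdpe_bottle wand_tip
```

```text
manifold [306.5, 116.6] 0.78 [0.5307 0.2535 0.0347]
manifold [590.1, 248.6] 0.47 [ 0.472  -0.2517  0.0135]
seam_start [362.5, 120.2] 0.79 [0.5497 0.1782 0.0357]
seam_end [282.0, 118.6] 0.87 [0.5178 0.2853 0.0327]
seam_end [316.7, 273.8] 0.29 [0.4784 0.2186 0.3544]
vent_top [246.0, 115.3] 0.83 [0.5113 0.3202 0.0939]
boss_top [256.0, 118.2] 0.96 [0.5118 0.3076 0.0958]
hdpe_bottle [182.1, 142.3] 0.65 [0.4545 0.3913 0.0834]
hdpe_bottle [318.0, 207.4] 0.46 [0.4708 0.2165 0.2381]
wand_tip [318.5, 206.6] 0.96 [0.4715 0.2163 0.238 ]
8.55 [0.4702 0.2139 0.3274] [ 0.3788 -0.0826  1.8195 -0.      1.4046  1.6418] [ 0.9177 -0.4071 -0.7203] 0.020325568539892994
```

View pics/m1.png

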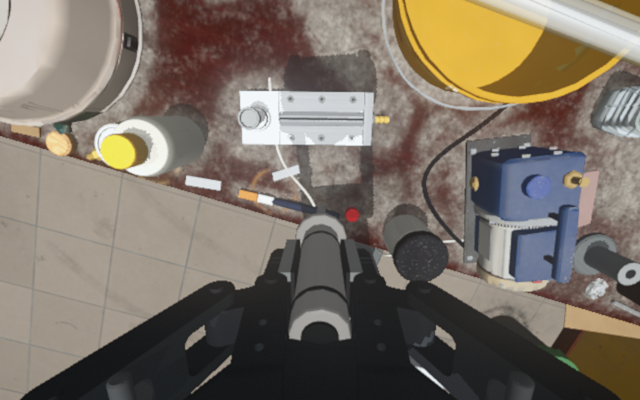

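The manifold shows at (307,118), square to the picture. Its groove runs from (365,118) to (280,118), with the vent at (252,117). I'll fit it from the depth.

```bash
cat > fit.py <<'E'
from wandaxis import *
import pickle,sys
def fit(c,verbose=True):
    W=cloud(c); g=(np.hypot(W[...,0]-.53,W[...,1]-.24)<.13)
    top=g&(W[...,2]>.0365)&(W[...,2]<.0425); n,l,st,_=cv2.connectedComponentsWithStats(cv2.dilate(top.astype(np.uint8),np.ones((3,3))))
    k=1+np.argmax(st[1:,4]); top&=(l==k)
    P=W[top]; r=cv2.minAreaRect((P[:,:2]*1000).astype(np.float32)); print("rect",r, "z",np.median(P[:,2]),top.sum())
    b=cv2.boxPoints(r); e=[b[1]-b[0],b[2]-b[1]]; y=max(e,key=np.linalg.norm); y=y/np.linalg.norm(y); y*=np.sign(y[1]); x=np.array([y[1],-y[0]])
    ctr=np.array(r[0])/1000
    L=np.stack([(W[...,:2]-ctr)@x,(W[...,:2]-ctr)@y,W[...,2]],-1)
    gr=g&(np.abs(L[...,0])<.012)&(L[...,1]>-.075)&(L[...,1]<.03)
    fl=gr&(L[...,2]<.0365)&(L[...,2]>.030)
    print("groove",fl.sum(),np.median(L[fl],0),np.percentile(L[fl],[2,98],axis=0))
    cup=g&(L[...,2]>.07)&(L[...,2]<.11)&(np.abs(L[...,0])<.03)&(L[...,1]>.03)
    rim=W[cup]; zt=np.percentile(rim[:,2],97); q=cup&(W[...,2]>zt-.002)
    cc,rad=cv2.minEnclosingCircle((W[q][:,:2]*1000).astype(np.float32)); print("cup z",zt,"rim c",cc,"r",rad,q.sum(),"local",(np.array(cc)/1000-ctr)@np.stack([x,y],1))
    return ctr,x,y
if __name__=="__main__":
    c,P=pickle.load(open(sys.argv[1]+".pkl","rb")); ctr,x,y=fit(c); print(ctr,x,y)
    for k,v in dict(start=-.078,end=.038,vent=.066).items(): print(k,ctr+y*v)
    s=manip.state();e=s["eef_pos"];R=np.array(s["orientation"])
    W=cloud(c); L=(W-e)@R
    h=(np.abs(L[...,1])<.014)&(np.abs(L[...,2])<.02)&(L[...,0]>-.07)&(L[...,0]<.03)
    for a,b in((-.07,-.045),(-.045,-.03),(-.03,0),(0,.03)):
        m=h&(L[...,0]>a)&(L[...,0]<b)
        if m.sum(): print(a,b,m.sum(),np.percentile(L[m],[2,50,98],axis=0).tolist())
    m=(np.abs(L[...,1])<.02)&(np.abs(L[...,2])<.02)&(L[...,0]>.022)&(L[...,0]<.045); print("collar",m.sum(),np.percentile(L[m],[1,50,99],axis=0))
E
python3 fit.py m1
```

```text
rect ((528.8594360351562, 253.45700073242188), (70.05065155029297, 179.91122436523438), 16.886564254760742) z 0.039823476673916454 5401
groove 656 [ 0.     -0.0233  0.0344] [[-0.0059 -0.0733  0.0326]
 [ 0.006   0.0279  0.0364]]
cup z 0.10086055275432464 rim c (509.9041748046875, 316.43341064453125) r 12.852102279663086 123 local [0.0002 0.0658]
[0.5289 0.2535] [0.9569 0.2905] [-0.2905  0.9569]
start [0.5515 0.1788]
end [0.5178 0.2898]
vent [0.5097 0.3166]
-0.07 -0.045 4067 [[-0.06973487995141596, -0.013453114077586242, -0.017919976807137448], [-0.05184110585386344, -0.0003022181532764801, -0.009066397295935115], [-0.04558124207645603, 0.01333170258357645, 0.0016020100562024358]]
-0.045 -0.03 1742 [[-0.04468236861032501, -0.013345633559612703, -0.012665458129942117], [-0.03806634532162348, -0.00024947240861268594, -0.007964620312835161], [-0.030278636244642512, 0.013365514716170868, 0.006796237256815832]]
-0.03 0 2413 [[-0.029780677703510217, -0.013472510632246774, -0.011774319933857465], [-0.0192383047477933, 0.0002262867908049707, -0.008566182342424664], [-0.0012073169738889681, 0.013370680980958583, -0.0006308722704860572]]
0 0.03 870 [[0.0003987829760529131, -0.0117610929802033, -0.011435903294564443], [0.011622878653602384, -0.0006508077198794657, -0.008180932599827608], [0.028970256922969097, 0.01171556148535299, -0.0012929612553694402]]
collar 875 [[ 0.0227 -0.0154 -0.014 ]
 [ 0.0339 -0.0007 -0.0082]
 [ 0.0377  0.014   0.0033]]
```

Call:
drive_tool([
  [[10,25,-33,0,0,0,5],[30,50,-66,0,0,0,5],[50,50,-66,0,0,0,5],[50,50,-66,0,0,0,5]],
])

```text
time_s: 9.05
eef_pos: [0.5464, 0.1864, 0.2745]
orientation: [[-0.006, 0.303, -0.953], [-0.001, -0.953, -0.303], [-1.0, -0.0, 0.006]]
force: [0.5, -0.3, -0.4]
gripper_width: 0.0206
```

```bash
python3 - <<'E'
from wandaxis import *
import pickle
s=manip.state();e=s["eef_pos"];R=np.array(s["orientation"]);print(s["time_s"],e,s["force"])
c,_=pickle.load(open("m1.pkl","rb")); ct=eyes.capture("top")
for n,cc in(("wrist",c),("top",ct)):
    W=cloud(cc)
    for z in(.12,.16,.2,.25):
        m=(W[...,2]>z)&(W[...,2]<z+.05)&(W[...,0]>.56)&(W[...,0]<.75)&(W[...,1]>0)&(W[...,1]<.4)
        if n=="wrist": m&=True
        if m.sum():
            p=W[m]; d=np.hypot(p[:,0]-.549,p[:,1]-.187); i=d.argmin(); print(n,z,m.sum(),"nearest",p[i],d[i],"minx",p[:,0].min())
ctr=np.array([.5289,.2535]);y=np.array([-.2905,.9569])
t=np.r_[ctr+y*-.069,.035]; tip=e+R@np.array([.098,-.0007,-.0005])
print("tip",tip,"to go, tool mm",1000*R.T@(t-tip)); print("groove dir tool",R.T@np.r_[y,0])
E
```

```text
9.05 [0.5464 0.1864 0.2745] [ 0.5138 -0.291  -0.3814]
wrist 0.12 6180 nearest [0.6223 0.1463 0.1309] 0.08380265265769506 minx 0.6061848285061472
wrist 0.16 3635 nearest [0.6749 0.1278 0.1604] 0.13908616714651087 minx 0.6740938429358202
top 0.12 850 nearest [0.6278 0.1488 0.1319] 0.08756169817707146 minx 0.6068942384911733
top 0.16 768 nearest [0.6762 0.1558 0.1612] 0.1309931119585239 minx 0.6729504787142997
tip [0.5461 0.1871 0.1765] to go, tool mm [141.5089   0.537   -3.6747]
groove dir tool [ 0.0004 -0.9999 -0.0134]
```

Call:
drive_tool([
  [[40,0,-1,0,0,0,5],[80,0,-1,0,0,0,5],[105,0,-1,0,0,0,5],[105,0,-1,0,0,0,5],[105,0,-1,0,0,0,5],[105,0,-1,0,0,0,5]],
])

```text
time_s: 9.85
eef_pos: [0.5504, 0.1878, 0.1748]
orientation: [[0.004, 0.304, -0.953], [0.001, -0.953, -0.304], [-1.0, 0.0, -0.004]]
force: [0.7, 0.3, -0.9]
gripper_width: 0.0207
```

```bash
cat > g.py <<'E'
from wandaxis import *
import sys
s=manip.state();e=s["eef_pos"];R=np.array(s["orientation"]);print(s["time_s"],e,s["force"],s["gripper_width"])
ctr=np.array([.5289,.2535]);y=np.array([-.2905,.9569]);x=np.array([.9569,.2905])
tip=e+R@np.array([.098,-.0007,-.0005])
print("tip local",(tip[:2]-ctr)@x,(tip[:2]-ctr)@y,tip[2])
if len(sys.argv)>1:
    a,z=map(float,sys.argv[1:3]); t=np.r_[ctr+y*a,z]; print("to go, tool mm",1000*R.T@(t-tip),R[0])
E
python3 g.py -.069 .035
python3 - <<'E'
from h import *
c=eyes.capture("scene"); save(c,"s1.png",(200,120,360,240),5)
c=eyes.capture("wrist"); save(c,"w4.png",(160,0,480,240),2)
E
```

```text
9.85 [0.5504 0.1878 0.1748] [ 0.6545  0.2833 -0.8838] 0.020672702663390077
tip local 0.002362486201085985 -0.06837839484016563 0.07677528269166362
to go, tool mm [41.7654  0.5884  2.5401] [ 0.0039  0.3042 -0.9526]
```

View pics/w4.png

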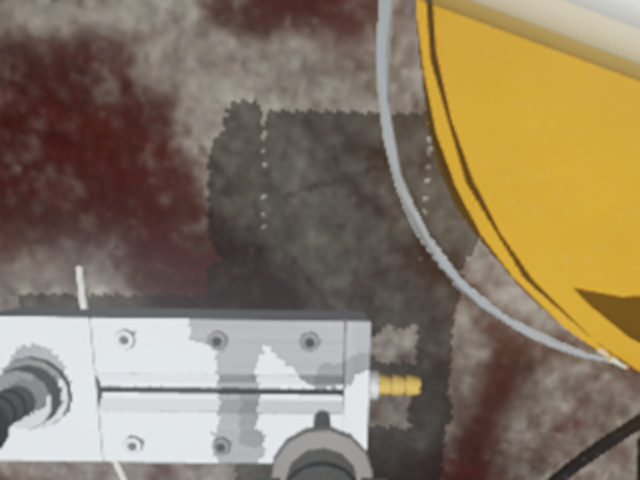

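```bash
python3 - <<'E'
from wandaxis import *
for i in range(4):
    c=eyes.capture("wrist"); s=manip.state();e=s["eef_pos"];R=np.array(s["orientation"])
    tip=e+R@np.array([.098-.0035,-.0007,-.0005]); print(s["time_s"],e,R[0],"ball centre px",proj(c,tip))
W=cloud(c)
L=(W-e)@R; m=(np.abs(L[...,1])<.012)&(np.abs(L[...,2])<.02)&(L[...,0]>.075)&(L[...,0]<.11)
vv,uu=np.nonzero(m); print("ball px",m.sum(),uu.mean(),vv.min(),vv.max(),L[m].mean(0),L[m].min(0),L[m].max(0))
E
python3 g.py -.069 .035
```

```text
10.0 [0.5498 0.1875 0.1737] [ 0.0021  0.3039 -0.9527] ball centre px [320.4433 207.1794]
10.05 [0.5496 0.1874 0.1733] [ 0.0016  0.3039 -0.9527] ball centre px [320.4487 207.165 ]
10.1 [0.5494 0.1873 0.173 ] [ 0.0011  0.3039 -0.9527] ball centre px [320.4065 207.1219]
10.15 [0.5493 0.1873 0.1728] [ 0.0007  0.3039 -0.9527] ball centre px [320.3784 207.078 ]
ball px 65 320.0615384615385 205 212 [ 0.0859 -0.001  -0.0018] [ 0.0755 -0.0042 -0.0027] [0.0962 0.0022 0.0004]
10.15 [0.5493 0.1873 0.1728] [-0.0167  1.0597 -1.1181] 0.020831441429810516
tip local 0.000825005462859505 -0.06857535173726255 0.074750580446496
to go, tool mm [39.75    0.4166  0.8588] [ 0.0007  0.3039 -0.9527]
```

Call:
drive_tool([
  [[10,0.3,0.5,0,0,0,5],[20,0.3,0.5,0,0,0,5],[28,0.3,0.5,0,0,0,5],[34,0.3,0.5,0,0,0,5],[37,0.3,0.5,0,0,0,5],[38,0.3,0.5,0,0,0,5],[38,0.3,0.5,0,0,0,5],[38,0.3,0.5,0,0,0,5],[38,0.3,0.5,0,0,0,5],[38,0.3,0.5,0,0,0,5]],
])

```text
time_s: 11.4
eef_pos: [0.5488, 0.1868, 0.1345]
orientation: [[0.0, 0.304, -0.953], [0.0, -0.953, -0.304], [-1.0, -0.0, -0.0]]
force: [-0.6, -0.8, -1.8]
gripper_width: 0.0208
```

```bash
python3 g.py -.069 .035; python3 - <<'E'
from h import *
c=eyes.capture("wrist"); save(c,"w5.png",(200,130,440,250),3)
E
```

```text
11.4 [0.5488 0.1868 0.1345] [-0.5613 -0.8234 -1.7943] 0.02080558159449419
tip local 0.00017434513250045528 -0.06885709263817834 0.03647607102357048
to go, tool mm [1.476  0.1437 0.1769] [ 0.0003  0.3039 -0.9527]
```

View pics/w5.png

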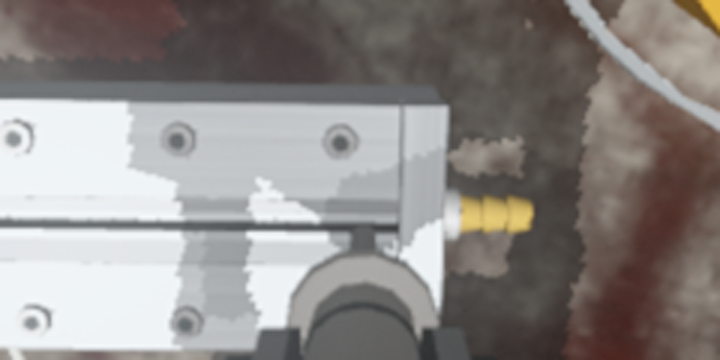

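The stem enters the groove at (362,235), near the hose-barb end. I'll lower 2 mm more.

Call:
drive_tool([
  [[1,0.1,0.1,0,0,0,5],[2,0.1,0.1,0,0,0,5],[2,0.1,0.1,0,0,0,5],[2,0.1,0.1,0,0,0,5],[2,0.1,0.1,0,0,0,5]],
])

```text
time_s: 12.08
eef_pos: [0.549, 0.1868, 0.133]
orientation: [[0.001, 0.304, -0.953], [0.0, -0.953, -0.304], [-1.0, -0.0, -0.001]]
force: [-1.4, -1.2, 4.9]
gripper_width: 0.0203
```

```bash
python3 g.py .031 .0345
```

```text
12.075 [0.549  0.1868 0.133 ] [-1.4189 -1.2098  4.9371] 0.02026946004275476
tip local 0.0005033491894474519 -0.06894736962095994 0.035030274104507736
to go, tool mm [  0.5317 -99.9436  -0.9033] [ 0.001   0.3039 -0.9527]
```

Call:
drive_tool([
  [[-0.3,-2,0,0,0,0,5],[-0.3,-5.5,0,0,0,0,5],[-0.3,-9.2,-0.1,0,0,0,5],[-0.3,-12.9,-0.1,0,0,0,5],[-0.3,-16.6,-0.1,0,0,0,5],[-0.3,-20.3,-0.2,0,0,0,5],[-0.3,-24,-0.2,0,0,0,5],[-0.3,-27.7,-0.2,0,0,0,5],[-0.3,-31.4,-0.3,0,0,0,5],[-0.3,-35,-0.3,0,0,0,5]],
])

```text
time_s: 13.32
eef_pos: [0.5389, 0.2199, 0.133]
orientation: [[0.001, 0.304, -0.953], [-0.001, -0.953, -0.304], [-1.0, 0.001, -0.001]]
force: [0.7, -4.2, 5.1]
gripper_width: 0.0206
```

```bash
python3 g.py .031 .0345
```

```text
13.325 [0.5389 0.2199 0.133 ] [ 0.7219 -4.2395  5.0737] 0.020631938060549325
tip local 0.0003815834353407675 -0.0344915464125348 0.03503402918041579
to go, tool mm [  0.4487 -65.4907  -0.5696] [ 0.0015  0.3044 -0.9526]
```

Call:
drive_tool([
  [[0,-3.7,0,0,0,0,5],[0,-7.4,-0.1,0,0,0,5],[0,-11.1,-0.1,0,0,0,5],[0,-14.8,-0.1,0,0,0,5],[0,-18.5,-0.2,0,0,0,5],[0,-22.2,-0.2,0,0,0,5],[0,-25.9,-0.2,0,0,0,5],[0,-29.6,-0.3,0,0,0,5],[0,-33.3,-0.3,0,0,0,5],[0,-37,-0.4,0,0,0,5]],
])

```text
time_s: 14.58
eef_pos: [0.528, 0.2552, 0.133]
orientation: [[0.001, 0.304, -0.953], [-0.001, -0.953, -0.304], [-1.0, 0.001, -0.001]]
force: [0.6, -4.2, 5.6]
gripper_width: 0.021
```

```bash
python3 g.py .031 .0345
```

```text
14.575 [0.528  0.2552 0.133 ] [ 0.6287 -4.151   5.5932] 0.020991865433090735
tip local 0.0002079413668598002 0.002435467465203932 0.035048369172898164
to go, tool mm [  0.5086 -28.5661  -0.2057] [ 0.0014  0.3043 -0.9526]
```

Call:
drive_tool([
  [[0,-3.7,0,0,0,0,5],[0,-7.4,0,0,0,0,5],[0,-11.1,-0.1,0,0,0,5],[0,-14.8,-0.1,0,0,0,5],[0,-18.5,-0.1,0,0,0,5],[0,-22,-0.2,0,0,0,5],[0,-25,-0.2,0,0,0,5],[0,-27,-0.2,0,0,0,5],[0,-27,-0.2,0,0,0,5],[0,-27,-0.2,0,0,0,5]],
])

```text
time_s: 15.82
eef_pos: [0.5197, 0.2818, 0.1331]
orientation: [[0.001, 0.304, -0.953], [0.001, -0.953, -0.304], [-1.0, -0.0, -0.001]]
force: [0.2, -2.1, 5.0]
gripper_width: 0.0207
```

```bash
python3 g.py .066 .110; python3 - <<'E'
from h import *
c=eyes.capture("wrist"); save(c,"w6.png",(180,110,420,250),3)
E
```

```text
15.825 [0.5197 0.2818 0.1331] [ 0.2322 -2.1335  5.0322] 0.02067093307378559
tip local 2.788115803843531e-05 0.030508072694079402 0.035066274311672835
to go, tool mm [-74.9164 -35.5265  -0.5564] [ 0.0009  0.3039 -0.9527]
```

View pics/w6.png

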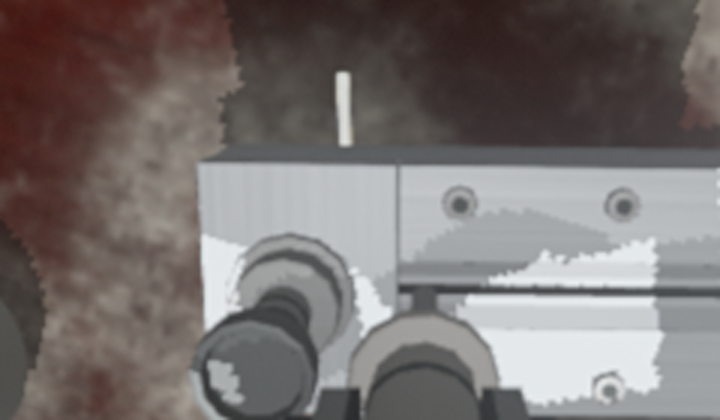

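The tip stands at the plunger end of the groove, at (425,290), clear of the cup at (255,370). I'll lift it over the cup.

Call:
drive_tool([
  [[-8,0,-0.3,0,0,0,5],[-30,0,-0.3,0,0,0,5],[-60,0,-0.3,0,0,0,5],[-85,0,-0.3,0,0,0,5],[-86,-10,-0.4,0,0,0,5],[-86,-22,-0.6,0,0,0,5],[-86,-32,-0.6,0,0,0,5],[-86,-35.5,-0.6,0,0,0,5],[-86,-35.5,-0.6,0,0,0,5],[-86,-35.5,-0.6,0,0,0,5]],
])

```text
time_s: 17.12
eef_pos: [0.5091, 0.3151, 0.2183]
orientation: [[-0.0, 0.304, -0.953], [-0.0, -0.953, -0.304], [-1.0, 0.0, 0.0]]
force: [-0.3, 0.2, -1.3]
gripper_width: 0.0206
```

Call:
drive_tool([
  [[0,0,0,0,0,0,5],[0,0,0,0,0,0,5],[0,0,0,0,0,0,5],[0,0,0,0,0,0,5],[0,0,0,0,0,0,5],[0,0,0,0,0,0,5]],
])

```text
time_s: 17.88
eef_pos: [0.5092, 0.3152, 0.2186]
orientation: [[-0.0, 0.304, -0.953], [-0.0, -0.953, -0.304], [-1.0, -0.0, 0.0]]
force: [-0.1, -0.2, -1.1]
gripper_width: 0.0205
```

```bash
python3 g.py .066 .095; python3 - <<'E'
from wandaxis import *
c=eyes.capture("wrist"); save(c,"w7.png",(200,110,440,270),3)
s=manip.state();e=s["eef_pos"];R=np.array(s["orientation"]); W=cloud(c); L=(W-e)@R
for a,b in((.025,.045),(.07,.105)):
    m=(np.abs(L[...,1])<.02)&(np.abs(L[...,2])<.02)&(L[...,0]>a)&(L[...,0]<b); print(m.sum(),np.percentile(L[m],[0,50,100],axis=0).tolist())
m=(np.hypot(W[...,0]-.5097,W[...,1]-.3166)<.025)&(W[...,2]>.06)&(W[...,2]<.106); print("cup",m.sum(),W[m].min(0),W[m].max(0),np.percentile(W[m][:,2],97))
cs=eyes.capture("scene"); print(proj(cs,np.array([.51,.317,.08])));
E
```

```text
17.875 [0.5092 0.3152 0.2186] [-0.058  -0.1804 -1.1234] 0.020507753838977308
tip local -0.00046677407291054537 0.06552117276947314 0.1205769199287948
to go, tool mm [25.5769 -0.4753 -0.4745] [-0.      0.3039 -0.9527]
810 [[0.025009612677279892, -0.0164521098600841, -0.015034761311652895], [0.03366666766405983, -0.0009723982582490972, -0.008610898397467742], [0.038270448247761296, 0.014467866752738534, 0.005974279988662251]]
64 [[0.07556530730487332, -0.004225668439510874, -0.0026481643458782784], [0.08600447296778052, -0.0010218337319841744, -0.0018262994617016517], [0.09559756095356908, 0.0022015109776595773, 0.0004675726142376849]]
cup 621 [0.4971 0.3032 0.061 ] [0.5225 0.329  0.1015] 0.10072890737377502
[261.5513 174.6684]
```

View pics/w7.png

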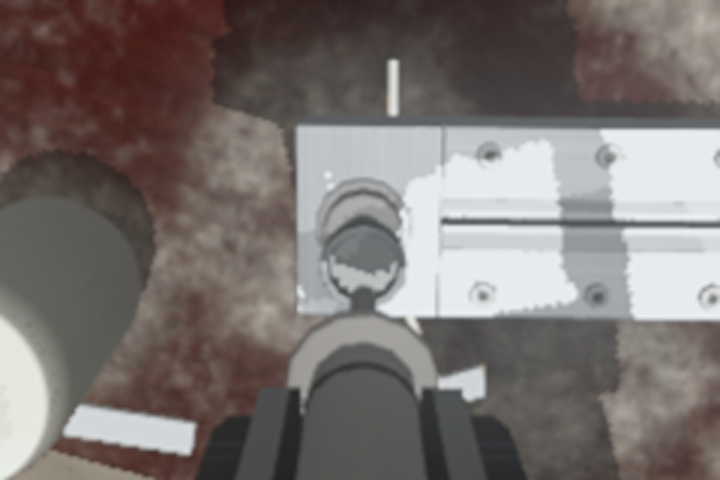

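The tip at (362,297) is in line with the cup at (362,258). I'll lower into the cup and press slowly.

Call:
drive_tool([
  [[10,-0.5,-0.5,0,0,0,5],[20,-0.5,-0.5,0,0,0,5],[24,-0.5,-0.5,0,0,0,5],[27,-0.5,-0.5,0,0,0,5],[30,-0.5,-0.5,0,0,0,5],[33,-0.5,-0.5,0,0,0,5],[36,-0.5,-0.5,0,0,0,5],[38,-0.5,-0.5,0,0,0,5],[38,-0.5,-0.5,0,0,0,5],[38,-0.5,-0.5,0,0,0,5]],
])

```text
time_s: 19.23
eef_pos: [0.5096, 0.3159, 0.1808]
orientation: [[0.0, 0.304, -0.953], [0.0, -0.953, -0.304], [-1.0, -0.0, -0.0]]
force: [-0.6, -1.7, 4.4]
gripper_width: 0.0208
```

Call:
drive_tool([
  [[0,0,0,0,0,0,5],[0,0,0,0,0,0,5],[0,0,0,0,0,0,5],[0,0,0,0,0,0,5]],
])

```text
time_s: 19.73
eef_pos: [0.5096, 0.3159, 0.1807]
orientation: [[0.0, 0.304, -0.953], [0.0, -0.953, -0.304], [-1.0, -0.0, -0.0]]
force: [-1.6, -0.9, 4.2]
gripper_width: 0.0209
```

```bash
python3 g.py .066 .0822; python3 - <<'E'
from wandaxis import *
c=eyes.capture("wrist"); W=cloud(c)
m=(np.hypot(W[...,0]-.5097,W[...,1]-.3166)<.016)&(W[...,2]>.06)&(W[...,2]<.106); print("cup",m.sum(),np.percentile(W[m][:,2],[50,90,97,100]))
a=c["pixels"][150:240,260:380]; s=eyes.capture("scene"); b=s["pixels"][130:220,200:320]
im=np.hstack([cv2.resize(x,None,fx=3.3,fy=3.3,interpolation=cv2.INTER_CUBIC) for x in(a,b)]); cv2.imwrite("pics/p1.png",im[:,:,::-1])
E
```

```text
19.725 [0.5096 0.3159 0.1807] [-1.6076 -0.9123  4.1562] 0.020858729216449337
tip local 0.00013648472659033033 0.06603771283562455 0.08265839332667171
to go, tool mm [0.4584 0.0326 0.137 ] [ 0.0002  0.3039 -0.9527]
cup 644 [0.0824 0.0884 0.0969 0.1036]
```

View pics/p1.png

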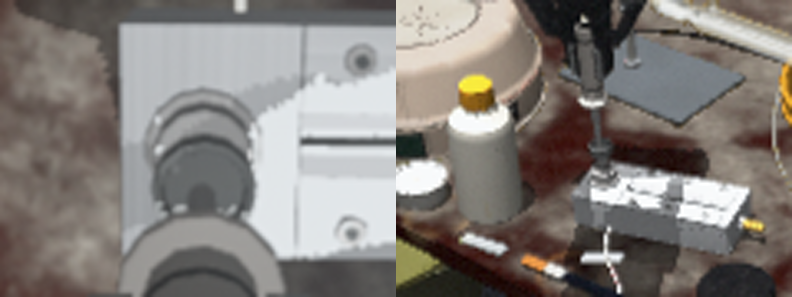

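The tip is in the cup in both views: (203,200) in the wrist half and (600,165) in the scene half. The rim has sunk about 12.4 mm and the force is about 5.4 N above the free-hanging reading. Both fit half-way. I'll hold, then check once more that it is still.

Call:
drive_tool([
  [[0,0,0,0,0,0,5],[0,0,0,0,0,0,5],[0,0,0,0,0,0,5],[0,0,0,0,0,0,5],[0,0,0,0,0,0,5],[0,0,0,0,0,0,5]],
])

```text
time_s: 20.58
eef_pos: [0.5095, 0.3159, 0.1806]
orientation: [[0.0, 0.304, -0.953], [0.0, -0.953, -0.304], [-1.0, -0.0, -0.0]]
force: [-1.0, -1.7, 4.5]
gripper_width: 0.0208
```

```bash
python3 g.py && python3 -c "
from rig import hand_in; print(hand_in())"
```

```text
20.575 [0.5095 0.3159 0.1806] [-1.0122 -1.7332  4.5161] 0.02078471346009073
tip local 4.3163065637608616e-05 0.06605573305422445 0.08258047438175617
the job is handed in; nothing more can be done
None
```

I took the wand from its holder, carried it over the pump and ran its tip along the groove floor. It went from 9 mm inside the hose-barb end to 7.5 mm short of the plunger end, at about 3 cm/s with light contact. I then pressed the vent plunger with the tip and handed the job in at 20.6 s while still holding it; no verdict was reported.

- **Plunger travel:** the last checks gave about 12.4 mm, from both the tip height and the cup rim.
- **Push and grip:** the plunger pushed back with about 5.5 N and the arm was still. The gripper read 20.8 mm on the wand, and the tip was within about 0.1 mm of the plunger's axis.
- **Not confirmed by eye:** I did not read the two dark rings separately. That the lower one has sunk and the upper one still shows follows from the measured travel.
- **Bystanders:** I planned the moves to clear the bottles and the jar, and no knock showed in the forces or pictures, but I did not measure their positions again at the end.
- **Disagreement:** the first network triangulations were off by up to about 2 cm in height, so I used the wrist camera's depth fits instead. Those matched the stated sizes to within about 1 mm.

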